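# Find the full bottle by its weight and stand it on the stirrer

### The job

Only one of the three identical brown bottles is still full: lift them to feel which is the heavy one, and stand that one upright in the middle of the magnetic stirrer's round plate, ready for mixing. Put any empty you lift back on the bench where it stood. Keep the bottles upright, set them down without dropping them, and leave the other things on the bench where they are.

Things in the scene. Friction and masses are not known exactly. Their poses are not given: they have to be found in the camera images.
- bottle_1_mid (a point): Middle (84 mm up its axis; z up) of one of three alike closed brown bottles, loose: body 72 mm diameter, straight for 108 mm, shoulder to 127, neck 46 mm diameter, blue cap 50 mm diameter from 140 mm to the top at 168 mm. One is full (0.45 to 0.62 kg), two are empty (at most 0.1 kg); only weight tells which. They start upright on the bench, axes 105 mm or more apart.
- bottle_2_mid (a point): Middle (84 mm up its axis; z up) of one of three alike closed brown bottles, loose: body 72 mm diameter, straight for 108 mm, shoulder to 127, neck 46 mm diameter, blue cap 50 mm diameter from 140 mm to the top at 168 mm. One is full (0.45 to 0.62 kg), two are empty (at most 0.1 kg); only weight tells which. They start upright on the bench, axes 105 mm or more apart.
- bottle_3_mid (a point): Middle (84 mm up its axis; z up) of one of three alike closed brown bottles, loose: body 72 mm diameter, straight for 108 mm, shoulder to 127, neck 46 mm diameter, blue cap 50 mm diameter from 140 mm to the top at 168 mm. One is full (0.45 to 0.62 kg), two are empty (at most 0.1 kg); only weight tells which. They start upright on the bench, axes 105 mm or more apart.
- stirrer_plate (a point): Centre of the top of the magnetic stirrer's round aluminium plate: 135 mm diameter, level, 74 mm above the bench, 8 mm over its white housing; z up, x to its back. The fixed housing is 160 mm wide, reaches 78 mm back and 150 mm to the front (-x), where a dark panel slopes down. A socket 82 mm high stands 69 mm back, 66 mm to +y of this point. No need to switch it on.
- tube_rack_mid (a point): bystander: low lime-green rack for small tubes, 85 by 130 mm (x by y), 26 mm high (30 mm with its tubes), loose; origin at its centre, 13 mm up
- yellow_rack_mid (a point): bystander: yellow rack with two purple-capped tubes in it, 46 by 150 mm (x by y), 82 mm high and 108 mm over the caps, loose; origin at its centre, 54 mm up
- jar_mid (a point): bystander: clear jar of small tubes with a white lid, 84 mm in diameter and 108 mm high, loose; origin on its axis, 54 mm up
Things that resemble listed ones, but are neither listed nor needed, are in the scene too. Leave any turquoise look-alike of the part that bears bottle_1_mid alone.

How it is judged:
By the outcome, as a careful person would: the job done as asked, in the order asked, and still so for the second after the job is handed in, with the robot touching nothing.
It also fails if it takes over 58 s, if anything falls off the work surface, if the arm or the gripper's body presses on something with over 40 N, if the wrist force passes 120 N, or if a joint passes its speed limit or range.

### The arm

A 6-joint arm with a two-finger parallel gripper is mounted at the origin on the work surface. World frame = base frame: x ahead of the robot, y to its left, z up, the work surface at z = 0. Lengths are in m, angles in rad, forces in N, time in s.
With the tool pointing down it reaches from about 0.25 to 0.775 m from the base axis. Payload 4 kg.
Tool frame: the origin (TCP) lies at the centre of the arm's flange, where the gripper is bolted on; the fingertips stand ahead of it and the grasp point (between the pads) lies 180 mm ahead of it (robot.tcp_to_tips is the z of the fingertips in the tool frame, in m); z points along the fingers, y is the direction in which the jaws open and shut (so a half turn about z gives the same grasp; the last joint's range is limited). The gripper opens to 94 mm and grips with 3 to 60 N. Pads are 16 mm wide; open, the fingers measure 119 mm over their backs; the gripper's body (75 mm by 177 mm) begins 78 mm behind the grasp point.
Start: joints at [-1.346, 0.087, 1.371, -0, 1.684, -0.103], TCP at [0.177, -0.521, 0.405] pointing down, gripper open.
Joint ranges: [-3.1, 3.1], [-0.76, 2.03], [0.27, 2.55], [-1.08, 4.22], [0.17, 2.65], [-2.57, 2.57]. Speed limits (rad/s): [2.79, 2.79, 3.14, 3.14, 3.14, 3.14].

### API

Orientations are given as [roll, pitch, yaw] about the fixed x, y, z axes, in that order (R = Rz(yaw) Ry(pitch) Rx(roll)).
In Python, from bench import robot gives the robot as it stands.
- The arm moves only by the tool move_arm, never from a script. Its argument "increments" is a list that holds one entry, the list of rows, each a list of 7 numbers: the opening, from 0 (shut) to 1 (fully open), then the shift along the tool's x, y, z as a fraction of full scale, then the turn, a rotation vector about the tool's x, y, z as a fraction of full scale. In form: [[[jaw, dx, dy, dz, rx, ry, rz], ...]]. A call has 1 to 8 rows; each row is the pose to reach, as a shift and turn from the pose commanded when the call began, along the tool's axes at that moment; what a row does not reach only later rows make up. Full scale, the value 1, is 0.1 m for a shift and pi/2 rad for a turn. A row lasts 1/12 s, in which the tool goes at most 41.7 mm and 7.16 degrees, less where a joint would pass 70% of its speed; a pose out of reach is approached as far as the arm can. A call with a number of a shift or a turn outside -1 to 1 is refused whole. A call with a gripper value outside its range is refused whole. The fingers move at their own pace and stop on an object; the grip force is fixed at half the most. Time passes only in rows, so rows that repeat a pose let the fingers close. It gives the time, the measured TCP pose, the force and the opening at its end, in the units of the state.
- robot.get_obs(): the state, without advancing time (a new reading comes with each control period).
- robot.snapshot(name): name is "scene" or "top"; returns (picture, depth): 384x512x3 uint8, red, green, blue; 384x512 float32, m along the optical axis (not along the pixel's ray), 0 where there is no reading.
- robot.camera_params(name): a dict with "mtx" (3x3 intrinsics, pixels), "R" (3x3) and "t" (3): a world point X has camera coordinates R X + t. Camera axes: x right, y down, z forward; pixel columns grow to the right and rows downward; lengths in m; the calibration is good to about 2 mm. A picture is of the moment at which its call begins. camera_params takes no time and is no camera call.
- robot.close_job(): hands the job in, once; it reports no verdict.
The state is a dict: "time": time; "joint_positions": joint angles; "qvel": joint speeds; "joint_torque": joint torques, N m; "tool_pos": TCP position; "ee_rot": TCP orientation; "wrist_force": force on the tool from outside, world axes, zero at the start; "wrist_torque": the same for the moment, N m; "width": finger opening in m.
Only numpy, scipy, OpenCV 4.12 (cv2) and the standard library are available. Lean on these libraries where they do the work, as an engineer would, in place of code of your own. Each camera call takes 0.05 s, during which the arm holds its last target.

## Working session

There is one attempt and no reset: what is moved stays moved. The work goes in short steps, Python scripts to look and compute and a tool call to move; the robot and the scene stay as the last step left them, time stands still between calls to the robot, and variables do not carry over. Pictures are saved under pics/ and viewed, and the job is handed in when it is done.

Besides the shell and the picture viewer there is one more tool, called after "Emit:" by a JSON object that holds its "op" and its "data". move_arm: Moves the arm, as the interface text tells. Its arguments: {"type":"object","properties":{"increments":{"type":"array","items":{"type":"array","items":{"type":"array","items":{"type":"number","minimum":-1,"maximum":1}}}}},"required":["increments"]}

```bash
mkdir -p pics
python3 - <<'E'
from bench import robot
import cv2,numpy as np
for n in("scene","top"):
    p,d=robot.snapshot(n); cv2.imwrite(f"pics/{n}0.png",p[:,:,::-1]); np.savez(f"{n}0.npz",p=p,d=d)
    c=robot.camera_params(n); print(n,c)
print(robot.get_obs())
E
```

```text
scene {'mtx': array([[421.3730548 ,   0.        , 255.06790045],
       [  0.        , 421.3730548 , 194.4955055 ],
       [  0.        ,   0.        ,   1.        ]]), 'R': array([[-0.21222012,  0.97717579,  0.00949231],
       [ 0.67489163,  0.15358212, -0.72175745],
       [-0.70674175, -0.14676518, -0.69208098]]), 't': array([ 0.16432355, -0.32671039,  1.72282714])}
top {'mtx': array([[413.2710732 ,   0.        , 253.71675238],
       [  0.        , 413.2710732 , 190.36705874],
       [  0.        ,   0.        ,   1.        ]]), 'R': array([[ 0.0125309 , -0.99991585,  0.00335673],
       [-0.99562594, -0.01278783, -0.09254978],
       [ 0.09258491, -0.00218232, -0.9957024 ]]), 't': array([-0.07640072,  0.56914248,  1.03314699])}
{'time': 0.1, 'joint_positions': array([-1.34608564e+00,  8.78851996e-02,  1.37204531e+00, -4.10363401e-06,
        1.68357461e+00, -1.03119243e-01]), 'qvel': array([ 0.00086066, -0.00042189, -0.00344564,  0.00026957, -0.00021968,
       -0.00014625]), 'joint_torque': array([ 2.07704958e-03, -3.41250479e+01, -3.03303266e+01,  7.19331927e-02,
        3.03717703e-02, -8.99475958e-05]), 'tool_pos': array([ 0.17705974, -0.52062908,  0.40364792]), 'ee_rot': array([-3.13968994e+00, -1.92804862e-04,  3.27829289e-01]), 'wrist_force': array([ 0.00499722,  0.11520895, -0.87271297]), 'wrist_torque': array([-0.02166713,  0.01781399,  0.03025052]), 'width': 0.094079218298372}
```

View pics/scene0.png

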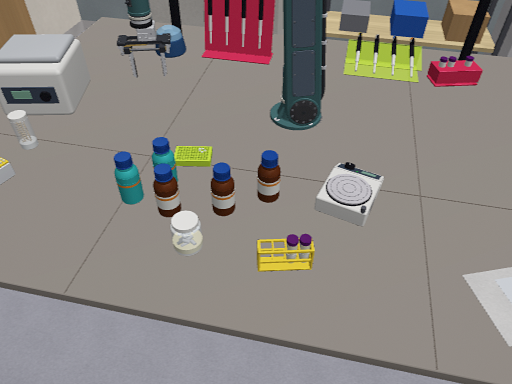

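View pics/top0.png

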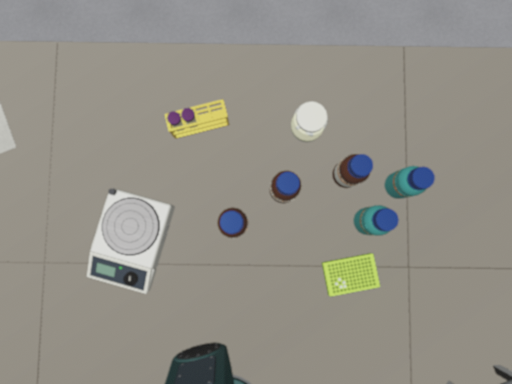

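The top view shows brown bottle caps near (232,222), (288,184) and (360,166). The turquoise decoys are at (383,219) and (420,178), the plate is near (130,226), the jar at (311,118), the yellow rack at (197,118) and the green rack at (352,275).

```bash
cat > h.py <<'E'
import cv2,numpy as np
from bench import robot
def ray(c,u,v,z):
    K,R,t=c["mtx"],c["R"],np.array(c["t"]); C=-R.T@t
    d=R.T@np.linalg.inv(K)@np.array([u,v,1.]); return C+d*(z-C[2])/d[2]
def blobs(p,lo,hi,amin=40):
    hsv=cv2.cvtColor(p,cv2.COLOR_RGB2HSV); m=cv2.inRange(hsv,np.array(lo),np.array(hi))
    m=cv2.morphologyEx(m,cv2.MORPH_OPEN,np.ones((3,3),np.uint8))
    out=[]
    for c in cv2.findContours(m,cv2.RETR_EXTERNAL,cv2.CHAIN_APPROX_NONE)[0]:
        if cv2.contourArea(c)>amin: out.append((cv2.minEnclosingCircle(c),cv2.contourArea(c),c))
    return out
def pts(c,d):
    vv,uu=np.mgrid[:384,:512]; X=np.stack([(uu-c["mtx"][0,2])/c["mtx"][0,0]*d,(vv-c["mtx"][1,2])/c["mtx"][1,1]*d,d],-1)
    return (X-np.array(c["t"]))@c["R"]
E
python3 - <<'E'
from h import *
f=np.load("top0.npz");p,d=f["p"],f["d"]; c=robot.camera_params("top"); P=pts(c,d)
for (ce,r),a,ct in blobs(p,(105,120,40),(128,255,255)):
    (ex,ey),ax,_=cv2.fitEllipse(ct)
    m=np.zeros(d.shape,np.uint8);cv2.drawContours(m,[ct],-1,1,-1);q=P[(m>0)&(d>0)&(P[...,2]>.155)&(P[...,2]<.18)]
    # radius of cap in px 
    print("cap",np.round(ce,1),round(r,1),a,np.round(ax,1),ray(c,*ce,.168).round(4),"depth",len(q),q.mean(0).round(4),((q.max(0)+q.min(0))/2).round(4), (q.max(0)-q.min(0)).round(3))
# stirrer plate via depth
m=(P[...,2]>.07)&(P[...,2]<.078)&(P[...,1]>.15); vv,uu=np.where(m)
M=m.astype(np.uint8)
cs=cv2.findContours(M,cv2.RETR_EXTERNAL,cv2.CHAIN_APPROX_NONE)[0]
for k in cs:
    if cv2.contourArea(k)>300:
        e=cv2.fitEllipse(k); mm=np.zeros_like(M);cv2.drawContours(mm,[k],-1,1,-1);q=P[(mm>0)&m]
        print("plate",e,ray(c,*e[0],.074).round(4),cv2.contourArea(k),q.mean(0),(q.max(0)-q.min(0)))
# objects table: blobs above bench
M=((P[...,2]>.015)&(d>0)&(P[...,0]>.2)).astype(np.uint8)
n,L,S,C=cv2.connectedComponentsWithStats(M)
for i in range(1,n):
    if S[i,4]>60:
        q=P[L==i];print(C[i].round(),S[i,4],np.percentile(q,[1,99],0).round(3).tolist())
# scene check
f=np.load("scene0.npz");p2=f["p"];c2=robot.camera_params("scene")
for (ce,r),a,ct in blobs(p2,(100,120,40),(128,255,255),60):
    print("scene",np.round(ce,1),a,ray(c2,*ce,.16).round(3))
E
```

```text
cap [231.2 222. ] 11.3 372.0 [21.7 21.9] [ 0.4864 -0.0202  0.168 ] depth 396 [ 0.4865 -0.02    0.1691] [ 0.4865 -0.0196  0.1646] [0.049 0.049 0.018]
cap [384.9 219. ] 12.3 399.5 [21.3 24. ] [ 0.4971 -0.3593  0.168 ] depth 413 [ 0.4964 -0.3601  0.1687] [ 0.4961 -0.3618  0.1646] [0.046 0.048 0.018]
cap [287.6 182.9] 11.2 366.0 [21.5 21.8] [ 0.5745 -0.1439  0.168 ] depth 395 [ 0.5746 -0.1439  0.1691] [ 0.5746 -0.1442  0.1662] [0.049 0.048 0.018]
cap [420.5 178. ] 12.9 407.5 [20.5 25.4] [ 0.5894 -0.4403  0.168 ] depth 407 [ 0.59   -0.442   0.1686] [ 0.5896 -0.4439  0.1651] [0.045 0.049 0.019]
cap [360.  165.5] 11.9 379.5 [21.1 23. ] [ 0.6158 -0.3057  0.168 ] depth 395 [ 0.616  -0.3063  0.1687] [ 0.616  -0.3068  0.1639] [0.047 0.047 0.018]
plate ((130.02125549316406, 226.20425415039062), (56.32817840576172, 57.21336364746094), 41.18205261230469) [0.4745 0.23   0.074 ] 2481.5 [0.47475643 0.23002659 0.07478009] [0.14327885 0.14639077 0.00798936]
[193. 118.] 1135 [[0.709, 0.002, 0.031], [0.786, 0.149, 0.112]]
[308. 122.] 1121 [[0.702, -0.24, 0.02], [0.777, -0.164, 0.113]]
[352. 170.] 1013 [[
[... 201 characters left out ...]
 0.142, 0.025], [0.556, 0.33, 0.079]]
[375. 220.] 1071 [[0.462, -0.384, 0.019], [0.529, -0.327, 0.173]]
[232. 222.] 741 [[0.452, -0.054, 0.088], [0.52, 0.013, 0.173]]
[350. 275.] 1803 [[0.312, -0.382, 0.02], [0.409, -0.249, 0.033]]
[204. 365.] 1907 [[0.201, -0.027, 0.123], [0.22, 0.08, 0.371]]
[504. 369.] 72 [[0.2, -0.573, 0.209], [0.204, -0.562, 0.264]]
scene [221.5 171.5] 242.5 [ 0.589 -0.141  0.16 ]
scene [162.8 172.3] 264.0 [ 0.63  -0.304  0.16 ]
scene [122.6 160.2] 236.5 [ 0.605 -0.44   0.16 ]
scene [269.  158.9] 224.0 [ 0.501 -0.018  0.16 ]
scene [160.5 145.5] 207.5 [ 0.512 -0.358  0.16 ]
scene [173.5  47. ] 212.5 [-0.152 -0.56   0.16 ]
scene [408.2  18.2] 1183.5 [-0.719  0.439  0.16 ]
```

```bash
cat >> h.py <<'E'
def to(x,y,z,yaw=None):
    from scipy.spatial.transform import Rotation as Ro
    o=robot.get_obs(); R=Ro.from_euler("xyz",o["ee_rot"]).as_matrix()
    s=R.T@(np.array([x,y,z])-o["tool_pos"])
    print("t",round(o["time"],2),"pos",o["tool_pos"].round(4),"rot",o["ee_rot"].round(3),"F",o["wrist_force"].round(2),"w",round(o["width"],4),"shift/0.1:",(s/.1).round(3))
E
python3 -c "
from h import *
print(robot.tcp_to_tips); to(.616,-.306,.404)"
```

```text
0.1992
t 0.1 pos [ 0.1771 -0.5206  0.4036] rot [-3.14  -0.     0.328] F [ 0.    0.12 -0.87] w 0.0941 shift/0.1: [ 4.847e+00 -6.190e-01 -1.000e-03]
```

Emit:
{"op": "move_arm", "data": {"increments": [[[1,0.35,-0.03,0,0,0,0],[1,0.7,-0.06,0,0,0,0],[1,1,-0.1,0,0,0,0]]]}}

```text
time: 0.35
tool_pos: [0.2695, -0.4785, 0.4039]
ee_rot: [-3.14, -0.0, 0.327]
wrist_force: [0.1, 0.7, -0.5]
width: 0.0939
```

Emit:
{"op": "move_arm", "data": {"increments": [[[1,0.35,-0.03,0,0,0,0],[1,0.7,-0.06,0,0,0,0],[1,1,-0.1,0,0,0,0]]]}}

```text
time: 0.6
tool_pos: [0.3617, -0.4363, 0.404]
ee_rot: [-3.141, -0.0, 0.328]
wrist_force: [1.0, -0.4, -0.8]
width: 0.0937
```

Emit:
{"op": "move_arm", "data": {"increments": [[[1,0.35,-0.05,0,0,0,0],[1,0.7,-0.1,0,0,0,0],[1,1,-0.15,0,0,0,0]]]}}

```text
time: 0.85
tool_pos: [0.4516, -0.3897, 0.404]
ee_rot: [-3.14, 0.0, 0.329]
wrist_force: [-0.0, -0.2, 0.2]
width: 0.0942
```

Emit:
{"op": "move_arm", "data": {"increments": [[[1,0.35,-0.05,0,0,0,0],[1,0.7,-0.1,0,0,0,0],[1,1,-0.15,0,0,0,0],[1,1,-0.15,0,0,0,0],[1,1,-0.15,0,0,0,0]]]}}

```text
time: 1.27
tool_pos: [0.5408, -0.3436, 0.4034]
ee_rot: [-3.14, 0.002, 0.331]
wrist_force: [-0.8, -1.8, -0.8]
width: 0.094
```

```bash
python3 -c "
from h import *
to(.616,-.306,.404); to(.616,-.306,.336)"
```

```text
t 1.27 pos [ 0.5408 -0.3436  0.4034] rot [-3.14e+00  2.00e-03  3.31e-01] F [-0.82 -1.77 -0.83] w 0.094 shift/0.1: [ 0.833 -0.112 -0.007]
t 1.27 pos [ 0.5408 -0.3436  0.4034] rot [-3.14e+00  2.00e-03  3.31e-01] F [-0.82 -1.77 -0.83] w 0.094 shift/0.1: [ 0.834 -0.111  0.673]
```

Emit:
{"op": "move_arm", "data": {"increments": [[[1,0.4,-0.05,0,0,0,0],[1,0.7,-0.1,0,0,0,0],[1,0.83,-0.11,0,0,0,0],[1,0.83,-0.11,0.0,0,0,0],[1,0.83,-0.11,0.25,0,0,0],[1,0.83,-0.11,0.5,0,0,0],[1,0.83,-0.11,0.69,0,0,0],[1,0.83,-0.11,0.69,0,0,0]]]}}

```text
time: 1.93
tool_pos: [0.6122, -0.3086, 0.3298]
ee_rot: [-3.134, 0.008, 0.325]
wrist_force: [0.3, 0.4, -1.1]
width: 0.0939
```

```bash
python3 -c "
from h import *
to(.616,-.306,.334)
p,d=robot.snapshot('scene'); cv2.imwrite('pics/s1.png',cv2.resize(p[100:260,80:340,::-1],None,fx=3,fy=3))"
```

```text
t 1.93 pos [ 0.6122 -0.3086  0.3298] rot [-3.134  0.008  0.325] F [ 0.28  0.43 -1.07] w 0.0939 shift/0.1: [ 0.044 -0.013 -0.042]
```

View pics/s1.png

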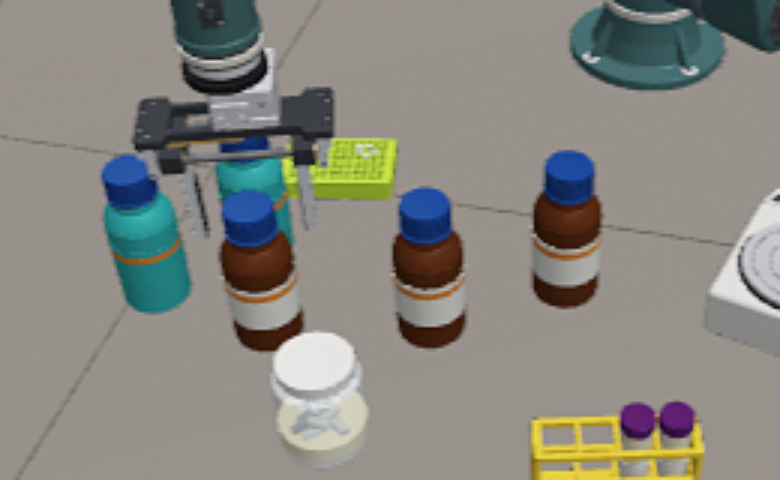

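The fingers straddle the cap of the brown bottle next to the jar, with pad tips near (205,235) and (305,228) in the enlarged crop and the cap at (250,218). I'll correct a few mm, then close.

Emit:
{"op": "move_arm", "data": {"increments": [[[1,0.02,0,0,0,0,0],[1,0.02,0,0,0,0,0],[1,0.02,0,0,0,0,0]]]}}

```text
time: 2.23
tool_pos: [0.6166, -0.3074, 0.3384]
ee_rot: [3.138, -0.003, 0.327]
wrist_force: [-0.4, 0.0, 0.7]
width: 0.0939
```

```bash
python3 -c "
from h import *
to(.616,-.306,.334)
"
```

```text
t 2.23 pos [ 0.6166 -0.3074  0.3384] rot [ 3.138e+00 -3.000e-03  3.270e-01] F [-0.37  0.03  0.7 ] w 0.0939 shift/0.1: [-0.001 -0.015  0.044]
```

Emit:
{"op": "move_arm", "data": {"increments": [[[1,0,-0.01,0.03,0,0,0],[1,0,-0.01,0.03,0,0,0],[0.5,0,-0.01,0.03,0,0,0],[0.3,0,-0.01,0.03,0,0,0],[0.2,0,-0.01,0.03,0,0,0],[0,0,-0.01,0.03,0,0,0],[0,0,-0.01,0.03,0,0,0],[0,0,-0.01,0.03,0,0,0]]]}}

```text
time: 2.9
tool_pos: [0.6163, -0.3059, 0.3327]
ee_rot: [3.141, 0.0, 0.328]
wrist_force: [1.0, -0.8, 0.3]
width: 0.0576
```

Emit:
{"op": "move_arm", "data": {"increments": [[[0,0,0,0,0,0,0],[0,0,0,0,0,0,0],[0,0,0,0,0,0,0],[0,0,0,0,0,0,0]]]}}

```text
time: 3.23
tool_pos: [0.6163, -0.3059, 0.3327]
ee_rot: [3.142, 0.0, 0.328]
wrist_force: [-0.8, -1.5, -0.2]
width: 0.0497
```

Gripped at 49.7 mm, which matches the cap. Now a gentle lift.

Emit:
{"op": "move_arm", "data": {"increments": [[[0,0,0,-0.05,0,0,0],[0,0,0,-0.12,0,0,0],[0,0,0,-0.2,0,0,0],[0,0,0,-0.27,0,0,0],[0,0,0,-0.3,0,0,0],[0,0,0,-0.3,0,0,0],[0,0,0,-0.3,0,0,0],[0,0,0,-0.3,0,0,0]]]}}

```text
time: 3.9
tool_pos: [0.6162, -0.3058, 0.3623]
ee_rot: [-3.141, 0.0, 0.328]
wrist_force: [0.5, -1.3, -0.4]
width: 0.0493
```

Emit:
{"op": "move_arm", "data": {"increments": [[[0,0,0,0,0,0,0],[0,0,0,0,0,0,0],[0,0,0,0,0,0,0],[0,0,0,0,0,0,0]]]}}

```text
time: 4.23
tool_pos: [0.6163, -0.3059, 0.3624]
ee_rot: [-3.141, 0.0, 0.328]
wrist_force: [0.3, -0.5, -1.2]
width: 0.05
```

```bash
python3 -c "
from h import *
o=robot.get_obs(); print(o['wrist_force'],o['wrist_torque'],o['joint_torque'])
p,d=robot.snapshot('scene'); cv2.imwrite('pics/s2.png',cv2.resize(p[100:260,80:340,::-1],None,fx=3,fy=3))
to(.616,-.306,.334)
"
```

```text
[ 0.25157003 -0.52984926 -1.21583283] [-0.04690686 -0.03294935  0.00204341] [-4.54108949e-04 -4.78169453e+01 -3.06232810e+01  6.60045259e-02
 -3.40553024e-02 -4.46892614e-05]
t 4.28 pos [ 0.6163 -0.3059  0.3625] rot [-3.141  0.     0.328] F [ 0.89 -0.04 -1.38] w 0.0497 shift/0.1: [-0.003  0.     0.285]
```

View pics/s2.png

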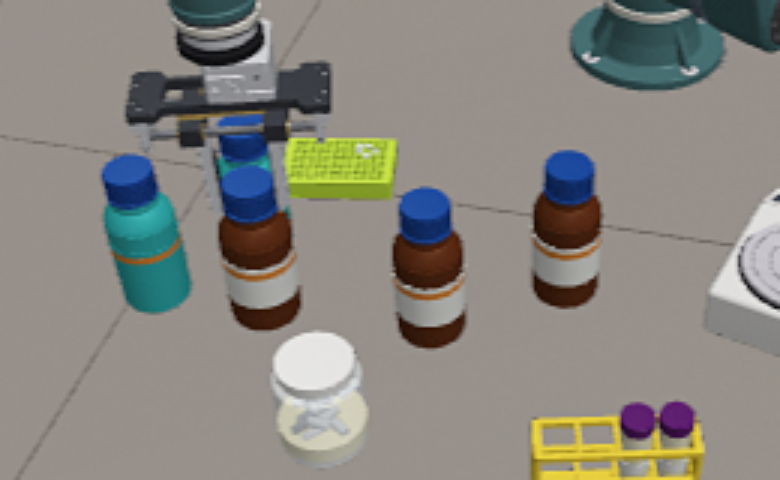

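The bottle is off the bench: its base moved up from row 345 to 325 in the crop. The load is about 1 N, so it's empty and goes back where it stood.

Emit:
{"op": "move_arm", "data": {"increments": [[[0,0,0,0.06,0,0,0],[0,0,0,0.13,0,0,0],[0,0,0,0.2,0,0,0],[0,0,0,0.25,0,0,0],[0,0,0,0.28,0,0,0],[0,0,0,0.295,0,0,0],[0,0,0,0.3,0,0,0],[0,0,0,0.3,0,0,0]]]}}

```text
time: 4.95
tool_pos: [0.6163, -0.3059, 0.3327]
ee_rot: [3.141, -0.0, 0.328]
wrist_force: [0.3, -0.1, -0.0]
width: 0.0498
```

Emit:
{"op": "move_arm", "data": {"increments": [[[0,0,0,0,0,0,0],[0,0,0,0,0,0,0],[0.7,0,0,0,0,0,0],[0.9,0,0,0,0,0,0],[1,0,0,0,0,0,0],[1,0,0,0,0,0,0],[1,0,0,0,0,0,0],[1,0,0,0,0,0,0]]]}}

```text
time: 5.62
tool_pos: [0.6163, -0.3059, 0.3327]
ee_rot: [3.141, -0.0, 0.328]
wrist_force: [-0.2, -0.1, -0.5]
width: 0.0863
```

Emit:
{"op": "move_arm", "data": {"increments": [[[1,0,0,0,0,0,0],[1,0,0,0,0,0,0],[1,0,0,0,0,0,0],[1,0,0,-0.1,0,0,0],[1,0,0,-0.3,0,0,0],[1,0,0,-0.5,0,0,0],[1,0,0,-0.68,0,0,0],[1,0,0,-0.7,0,0,0]]]}}

```text
time: 6.28
tool_pos: [0.6164, -0.3059, 0.4087]
ee_rot: [3.135, -0.006, 0.328]
wrist_force: [0.4, 0.1, 0.6]
width: 0.0939
```

```bash
python3 -c "
from h import *
to(.5745,-.1440,.404)
"
```

```text
t 6.28 pos [ 0.6164 -0.3059  0.4087] rot [ 3.135 -0.006  0.328] F [0.43 0.09 0.59] w 0.0939 shift/0.1: [ 0.125 -1.668  0.036]
```

Emit:
{"op": "move_arm", "data": {"increments": [[[1,0.02,-0.25,0,0,0,0],[1,0.03,-0.5,0,0,0,0],[1,0.06,-0.75,0,0,0,0],[1,0.08,-1,0,0,0,0]]]}}

```text
time: 6.62
tool_pos: [0.5912, -0.2077, 0.402]
ee_rot: [-3.141, 0.001, 0.327]
wrist_force: [-0.0, 0.4, -0.5]
width: 0.094
```

Emit:
{"op": "move_arm", "data": {"increments": [[[1,0.02,-0.25,0,0,0,0],[1,0.04,-0.5,0,0,0,0],[1,0.045,-0.62,0,0,0,0],[1,0.045,-0.67,0,0,0,0],[1,0.045,-0.67,0,0,0,0],[1,0.045,-0.67,0,0,0,0],[1,0.045,-0.67,0,0,0,0]]]}}

```text
time: 7.2
tool_pos: [0.5746, -0.1449, 0.4024]
ee_rot: [3.141, 0.0, 0.326]
wrist_force: [0.9, -0.2, -0.1]
width: 0.094
```

```bash
python3 -c "
from h import *
to(.5745,-.1440,.333)
"
```

```text
t 7.2 pos [ 0.5746 -0.1449  0.4024] rot [3.141 0.    0.326] F [ 0.89 -0.18 -0.08] w 0.094 shift/0.1: [ 0.002 -0.009  0.694]
```

Emit:
{"op": "move_arm", "data": {"increments": [[[1,0,-0.01,0.12,0,0,0],[1,0,-0.01,0.27,0,0,0],[1,0,-0.01,0.42,0,0,0],[1,0,-0.01,0.56,0,0,0],[1,0,-0.01,0.65,0,0,0],[1,0,-0.01,0.69,0,0,0],[1,0,-0.01,0.69,0,0,0],[1,0,-0.01,0.69,0,0,0]]]}}

```text
time: 7.87
tool_pos: [0.5742, -0.1431, 0.3338]
ee_rot: [3.141, -0.0, 0.327]
wrist_force: [0.3, 0.3, 0.8]
width: 0.094
```

Emit:
{"op": "move_arm", "data": {"increments": [[[0.5,0,0,0,0,0,0],[0.3,0,0,0,0,0,0],[0,0,0,0,0,0,0],[0,0,0,0,0,0,0],[0,0,0,0,0,0,0],[0,0,0,0,0,0,0],[0,0,0,0,0,0,0],[0,0,0,0,0,0,0]]]}}

```text
time: 8.53
tool_pos: [0.574, -0.1428, 0.3337]
ee_rot: [3.141, -0.0, 0.328]
wrist_force: [0.0, 0.5, 0.2]
width: 0.0496
```

Emit:
{"op": "move_arm", "data": {"increments": [[[0,0,0,0,0,0,0],[0,0,0,0,0,0,0],[0,0,0,0,0,0,0]]]}}

```text
time: 8.78
tool_pos: [0.574, -0.1428, 0.3337]
ee_rot: [3.141, -0.0, 0.328]
wrist_force: [-0.3, -0.1, 0.9]
width: 0.0499
```

Emit:
{"op": "move_arm", "data": {"increments": [[[0,0,0,-0.05,0,0,0],[0,0,0,-0.12,0,0,0],[0,0,0,-0.2,0,0,0],[0,0,0,-0.27,0,0,0],[0,0,0,-0.3,0,0,0],[0,0,0,-0.3,0,0,0],[0,0,0,-0.3,0,0,0],[0,0,0,-0.3,0,0,0]]]}}

```text
time: 9.45
tool_pos: [0.5739, -0.1428, 0.3634]
ee_rot: [-3.141, 0.0, 0.328]
wrist_force: [-0.3, -0.1, -1.3]
width: 0.0497
```

Emit:
{"op": "move_arm", "data": {"increments": [[[0,0,0,0,0,0,0],[0,0,0,0,0,0,0],[0,0,0,0,0,0,0],[0,0,0,0,0,0,0]]]}}

```text
time: 9.78
tool_pos: [0.574, -0.1428, 0.3634]
ee_rot: [-3.141, 0.0, 0.328]
wrist_force: [0.6, -0.2, -1.1]
width: 0.0497
```

```bash
python3 -c "
from h import *
o=robot.get_obs(); print(o['wrist_force'],o['wrist_torque'])
p,d=robot.snapshot('scene'); cv2.imwrite('pics/s3.png',cv2.resize(p[100:260,80:340,::-1],None,fx=3,fy=3))
to(.5745,-.144,.334)
"
```

```text
[ 0.64343086 -0.21967568 -1.06536195] [-0.05176993  0.01307022  0.05255669]
t 9.83 pos [ 0.574  -0.1428  0.3635] rot [-3.141  0.     0.328] F [-0.38  0.81 -1.64] w 0.05 shift/0.1: [0.001 0.013 0.295]
```

View pics/s3.png

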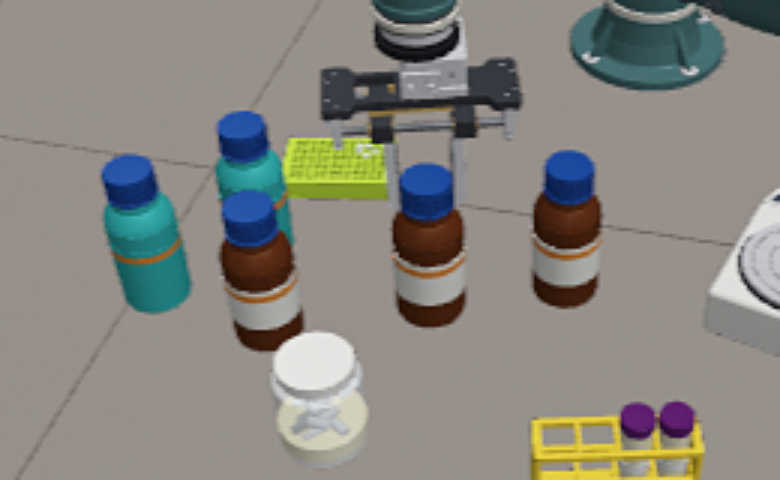

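The bottle by the jar is back upright in its place. The middle one is lifted (base at row 325) and weighs about 1 N, so it's empty too. I'll put it back.

Emit:
{"op": "move_arm", "data": {"increments": [[[0,0,0.01,0.06,0,0,0],[0,0,0.01,0.13,0,0,0],[0,0,0.01,0.2,0,0,0],[0,0,0.01,0.25,0,0,0],[0,0,0.01,0.28,0,0,0],[0,0,0.01,0.295,0,0,0],[0,0,0.01,0.3,0,0,0],[0,0,0.01,0.3,0,0,0]]]}}

```text
time: 10.5
tool_pos: [0.5744, -0.1437, 0.3338]
ee_rot: [3.141, -0.0, 0.328]
wrist_force: [-0.3, -0.1, -0.1]
width: 0.0495
```

Emit:
{"op": "move_arm", "data": {"increments": [[[0,0,0,0,0,0,0],[0,0,0,0,0,0,0],[0.7,0,0,0,0,0,0],[0.9,0,0,0,0,0,0],[1,0,0,0,0,0,0],[1,0,0,0,0,0,0],[1,0,0,0,0,0,0],[1,0,0,0,0,0,0]]]}}

```text
time: 11.17
tool_pos: [0.5744, -0.1437, 0.3338]
ee_rot: [3.141, -0.0, 0.328]
wrist_force: [0.1, -1.1, 0.3]
width: 0.0858
```

Emit:
{"op": "move_arm", "data": {"increments": [[[1,0,0,0,0,0,0],[1,0,0,0,0,0,0],[1,0,0,0,0,0,0],[1,0,0,-0.1,0,0,0],[1,0,0,-0.3,0,0,0],[1,0,0,-0.5,0,0,0],[1,0,0,-0.65,0,0,0],[1,0,0,-0.7,0,0,0]]]}}

```text
time: 11.83
tool_pos: [0.5745, -0.1438, 0.408]
ee_rot: [3.138, -0.005, 0.328]
wrist_force: [0.3, -0.0, -0.5]
width: 0.094
```

```bash
python3 -c "
from h import *
to(.4864,-.0200,.404)
"
```

```text
t 11.83 pos [ 0.5745 -0.1438  0.408 ] rot [ 3.138 -0.005  0.328] F [ 0.34 -0.03 -0.55] w 0.094 shift/0.1: [-0.436 -1.456  0.032]
```

Emit:
{"op": "move_arm", "data": {"increments": [[[1,-0.08,-0.25,0,0,0,0],[1,-0.15,-0.5,0,0,0,0],[1,-0.22,-0.75,0,0,0,0],[1,-0.3,-1,0,0,0,0]]]}}

```text
time: 12.17
tool_pos: [0.5131, -0.058, 0.4033]
ee_rot: [-3.141, 0.001, 0.327]
wrist_force: [0.4, 0.2, 0.3]
width: 0.0939
```

Emit:
{"op": "move_arm", "data": {"increments": [[[1,-0.07,-0.2,0,0,0,0],[1,-0.11,-0.35,0,0,0,0],[1,-0.135,-0.43,0,0,0,0],[1,-0.135,-0.46,0,0,0,0],[1,-0.135,-0.46,0,0,0,0],[1,-0.135,-0.46,0,0,0,0],[1,-0.135,-0.46,0,0,0,0]]]}}

```text
time: 12.75
tool_pos: [0.4867, -0.0202, 0.4034]
ee_rot: [3.141, 0.0, 0.327]
wrist_force: [-0.7, -1.0, -0.2]
width: 0.0943
```

```bash
python3 -c "
from h import *
to(.4864,-.0200,.333)
"
```

```text
t 12.75 pos [ 0.4867 -0.0202  0.4034] rot [3.141 0.    0.327] F [-0.67 -0.97 -0.24] w 0.0943 shift/0.1: [-0.002 -0.003  0.704]
```

Emit:
{"op": "move_arm", "data": {"increments": [[[1,0,0,0.12,0,0,0],[1,0,0,0.27,0,0,0],[1,0,0,0.42,0,0,0],[1,0,0,0.56,0,0,0],[1,0,0,0.65,0,0,0],[1,0,0,0.7,0,0,0],[1,0,0,0.7,0,0,0],[1,0,0,0.7,0,0,0]]]}}

```text
time: 13.42
tool_pos: [0.4863, -0.0197, 0.3337]
ee_rot: [3.142, 0.0, 0.328]
wrist_force: [0.4, -0.5, 0.8]
width: 0.0936
```

Emit:
{"op": "move_arm", "data": {"increments": [[[0.5,0,0,0,0,0,0],[0.3,0,0,0,0,0,0],[0,0,0,0,0,0,0],[0,0,0,0,0,0,0],[0,0,0,0,0,0,0],[0,0,0,0,0,0,0],[0,0,0,0,0,0,0],[0,0,0,0,0,0,0]]]}}

```text
time: 14.08
tool_pos: [0.4861, -0.0195, 0.3337]
ee_rot: [3.142, -0.0, 0.328]
wrist_force: [0.6, 0.4, 1.7]
width: 0.0499
```

Emit:
{"op": "move_arm", "data": {"increments": [[[0,0,0,0,0,0,0],[0,0,0,0,0,0,0],[0,0,0,0,0,0,0]]]}}

```text
time: 14.33
tool_pos: [0.4862, -0.0195, 0.3337]
ee_rot: [3.142, -0.0, 0.328]
wrist_force: [-1.1, 0.2, 0.1]
width: 0.0494
```

Emit:
{"op": "move_arm", "data": {"increments": [[[0,0,0,-0.05,0,0,0],[0,0,0,-0.12,0,0,0],[0,0,0,-0.2,0,0,0],[0,0,0,-0.27,0,0,0],[0,0,0,-0.3,0,0,0],[0,0,0,-0.3,0,0,0],[0,0,0,-0.3,0,0,0],[0,0,0,-0.3,0,0,0]]]}}

```text
time: 15.0
tool_pos: [0.4861, -0.0195, 0.3633]
ee_rot: [-3.141, 0.001, 0.328]
wrist_force: [0.7, -1.5, -4.3]
width: 0.0494
```

```bash
python3 -c "
from h import *
o=robot.get_obs(); print(o['wrist_force'],o['wrist_torque'])
p,d=robot.snapshot('scene'); cv2.imwrite('pics/s4.png',cv2.resize(p[100:260,140:400,::-1],None,fx=3,fy=3))
to(.4745,.23,.444)
"
```

```text
[ 0.74749984 -1.49082332 -4.28864329] [0.01020288 0.05342032 0.01018383]
t 15.05 pos [ 0.486  -0.0195  0.3631] rot [-3.141e+00  1.000e-03  3.280e-01] F [-0.21  0.77 -4.89] w 0.0494 shift/0.1: [ 0.693 -2.4   -0.808]
```

View pics/s4.png

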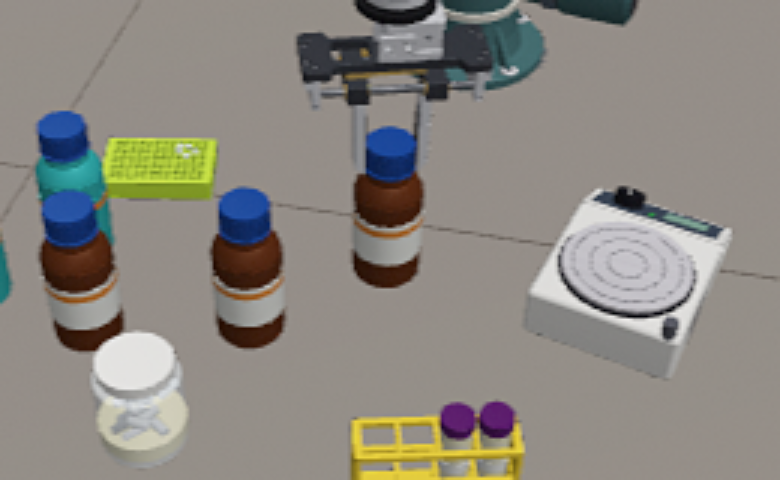

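The third bottle weighs about 4.5 N, so it's the full one, held upright at crop (388,210). The stirrer plate is at about crop (628,266). Next I'll raise it, carry it across and cross-check the plate centre.

Emit:
{"op": "move_arm", "data": {"increments": [[[0,0,0,-0.08,0,0,0],[0,0,0,-0.2,0,0,0],[0,0,0,-0.35,0,0,0],[0,0,0,-0.5,0,0,0],[0,0,0,-0.65,0,0,0],[0,0,0,-0.77,0,0,0],[0,0,0,-0.83,0,0,0],[0,0,0,-0.83,0,0,0]]]}}

```text
time: 15.72
tool_pos: [0.4863, -0.0195, 0.4492]
ee_rot: [3.139, -0.004, 0.328]
wrist_force: [1.2, -0.6, -4.7]
width: 0.0493
```

Emit:
{"op": "move_arm", "data": {"increments": [[[0,0.02,-0.05,0,0,0,0],[0,0.05,-0.15,0,0,0,0],[0,0.09,-0.3,0,0,0,0],[0,0.13,-0.45,0,0,0,0],[0,0.17,-0.6,0,0,0,0],[0,0.21,-0.75,0,0,0,0],[0,0.25,-0.9,0,0,0,0],[0,0.29,-1,0,0,0,0]]]}}

```text
time: 16.38
tool_pos: [0.4809, 0.0866, 0.4454]
ee_rot: [-3.14, 0.002, 0.33]
wrist_force: [-0.6, 0.2, -5.3]
width: 0.0498
```

Emit:
{"op": "move_arm", "data": {"increments": [[[0,0.04,-0.14,0,0,0,0],[0,0.08,-0.28,0,0,0,0],[0,0.12,-0.42,0,0,0,0],[0,0.16,-0.56,0,0,0,0],[0,0.2,-0.7,0,0,0,0],[0,0.24,-0.82,0,0,0,0],[0,0.27,-0.92,0,0,0,0],[0,0.28,-0.97,0,0,0,0]]]}}

```text
time: 17.05
tool_pos: [0.4766, 0.1869, 0.446]
ee_rot: [-3.141, 0.001, 0.329]
wrist_force: [0.6, -0.0, -3.9]
width: 0.0495
```

Run:
```python
from h import *
to(.4745,.23,.444)
f=np.load("scene0.npz");c=robot.camera_params("scene");d=f["d"];P=pts(c,d)
m=((abs(P[...,2]-.074)<.0045)&(P[...,1]>.1)&(P[...,0]>.35)&(P[...,0]<.65)).astype(np.uint8)
m=cv2.morphologyEx(m,cv2.MORPH_OPEN,np.ones((3,3),np.uint8))
k=max(cv2.findContours(m,cv2.RETR_EXTERNAL,cv2.CHAIN_APPROX_NONE)[0],key=cv2.contourArea)
e=cv2.fitEllipse(k);print(e,ray(c,*e[0],.074))
print("ring est",ray(c,140+628/3,100+265/3,.074))
q=np.array([ray(c,*x[0],.074)[:2] for x in k],np.float32);print(cv2.minEnclosingCircle(q))
f=np.load("top0.npz");c=robot.camera_params("top");P=pts(c,f["d"]);d=f["d"]
m=((P[...,2]>.07)&(P[...,2]<.0785)&(np.hypot(P[...,0]-.4745,P[...,1]-.23)<.075)).astype(np.uint8)
k=max(cv2.findContours(m,cv2.RETR_EXTERNAL,cv2.CHAIN_APPROX_NONE)[0],key=cv2.contourArea)
q=np.array([ray(c,*x[0],.074)[:2] for x in k],np.float32);print(cv2.minEnclosingCircle(q),q.max(0),q.min(0))
```

```text
t 17.05 pos [0.4766 0.1869 0.446 ] rot [-3.141e+00  1.000e-03  3.290e-01] F [ 0.57 -0.03 -3.91] w 0.0495 shift/0.1: [ 0.12  -0.415  0.021]
((348.6095275878906, 188.50155639648438), (27.964929580688477, 42.608150482177734), 100.9107437133789) [0.48344644 0.23055854 0.074     ]
ring est [0.48218096 0.23269503 0.074     ]
((0.4814803898334503, 0.23030860722064972), 0.06895594298839569)
((0.4749600887298584, 0.23010501265525818), 0.0737377479672432) [0.54568714 0.3032205 ] [0.40290007 0.1569895 ]
```

Run:
```python
from h import *
for n in("top","scene"):
    f=np.load(n+"0.npz");c=robot.camera_params(n);d=f["d"];P=pts(c,d)
    b=P[(d>0)&(P[...,0]>.25)&(P[...,0]<.8)&(abs(P[...,1])<.5)&(abs(P[...,2])<.015)]
    A=np.c_[b[:,:2],np.ones(len(b))];print(n,"bench fit",np.linalg.lstsq(A,b[:,2],rcond=None)[0].round(4))
    b=P[(d>0)&(np.hypot(P[...,0]-.478,P[...,1]-.23)<.05)];print("plate z",np.median(b[:,2]))
    for x,y in((.4864,-.02),(.5745,-.144),(.616,-.306)):
        m=(d>0)&(np.hypot(P[...,0]-x,P[...,1]-y)<.045)
        z=P[m][:,2];zt=np.percentile(z,98)
        q=P[m&(P[...,2]>.158)]
        print(zt.round(4),"top ext centre",((q.max(0)+q.min(0))/2).round(4),(q.max(0)-q.min(0)).round(3),len(q))
# robot's view of itself: current
c=robot.camera_params("scene");p,d=robot.snapshot("scene");cv2.imwrite("pics/s5.png",cv2.resize(p[80:260,240:440,::-1],None,fx=3,fy=3))
np.savez("s5.npz",p=p,d=d)
P=pts(c,d);o=robot.get_obs();x,y,_=o["tool_pos"];zc=o["tool_pos"][2]-.3337+.168
m=(d>0)&(np.hypot(P[...,0]-x,P[...,1]-y)<.035)&(abs(P[...,2]-zc)<.02);q=P[m];print("cap held",x,y,zc,((q.max(0)+q.min(0))/2).round(4))
hsv=cv2.cvtColor(p,cv2.COLOR_RGB2HSV)
```

```text
top bench fit [ 0.0001 -0.0008  0.0014]
plate z 0.07524399858201511
0.172 top ext centre [ 0.4864 -0.0195  0.1675] [0.049 0.049 0.012] 411
0.172 top ext centre [ 0.5746 -0.145   0.1675] [0.049 0.049 0.016] 405
0.1718 top ext centre [ 0.6174 -0.3081  0.1655] [0.05  0.05  0.015] 419
scene bench fit [ 0.0012 -0.0007 -0.0016]
plate z 0.072769132815091
0.1683 top ext centre [ 0.4904 -0.0179  0.1646] [0.055 0.048 0.013] 171
0.1681 top ext centre [ 0.5817 -0.1433  0.1646] [0.053 0.05  0.012] 186
0.1685 top ext centre [ 0.6213 -0.3064  0.1644] [0.052 0.049 0.012] 191
cap held 0.47647440830864557 0.1870073710329277 0.2804526782461124 [0.4813 0.1892 0.2805]
```

View pics/s5.png

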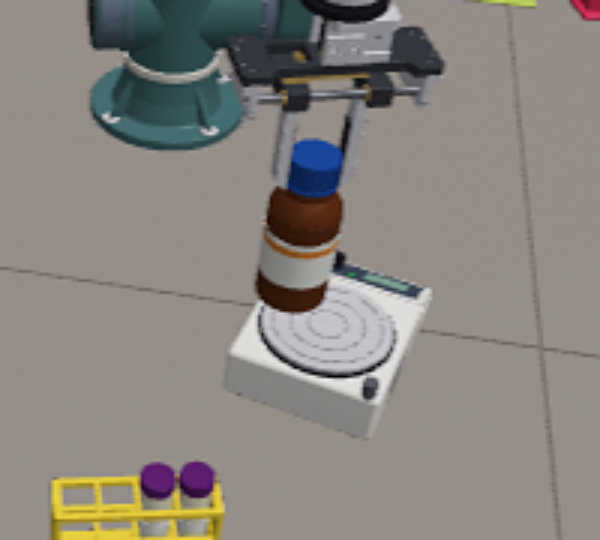

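The held bottle hangs upright just left of the plate, with its base at about crop (292,300) and the plate centre at (327,322). The scene view reads about 5 mm too far in +x for caps too, so after correction both views give the plate at (0.4755, 0.230).

Emit:
{"op": "move_arm", "data": {"increments": [[[0,0.02,-0.06,0,0,0,0],[0,0.05,-0.16,0,0,0,0],[0,0.09,-0.27,0,0,0,0],[0,0.11,-0.36,0,0,0,0],[0,0.13,-0.41,0,0,0,0],[0,0.13,-0.41,0,0,0,0],[0,0.13,-0.41,0,0,0,0],[0,0.13,-0.41,0,0,0,0]]]}}

```text
time: 17.77
tool_pos: [0.4758, 0.2282, 0.4466]
ee_rot: [3.141, 0.0, 0.328]
wrist_force: [0.0, -0.4, -4.9]
width: 0.0496
```

Run:
```python
from h import *
to(.4755,.23,.4077)
p,d=robot.snapshot("scene");cv2.imwrite("pics/s6.png",cv2.resize(p[80:260,240:440,::-1],None,fx=3,fy=3))
```

```text
t 17.77 pos [0.4758 0.2282 0.4466] rot [3.141 0.    0.328] F [ 0.03 -0.44 -4.94] w 0.0496 shift/0.1: [ 0.003 -0.018  0.389]
```

View pics/s6.png

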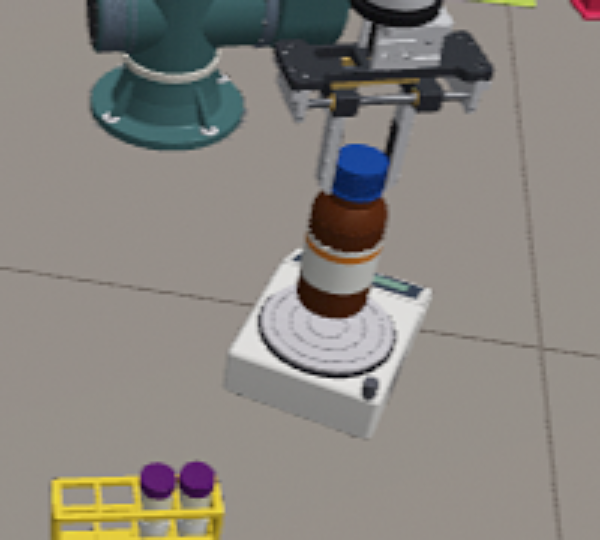

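The bottle is over the plate with its base near crop (333,300), and the plate centre is (327,322). I'll lower it to just above contact.

Emit:
{"op": "move_arm", "data": {"increments": [[[0,0,-0.02,0.06,0,0,0],[0,0,-0.02,0.14,0,0,0],[0,0,-0.02,0.22,0,0,0],[0,0,-0.02,0.29,0,0,0],[0,0,-0.02,0.33,0,0,0],[0,0,-0.02,0.36,0,0,0],[0,0,-0.02,0.37,0,0,0],[0,0,-0.02,0.37,0,0,0]]]}}

```text
time: 18.48
tool_pos: [0.4752, 0.2302, 0.4093]
ee_rot: [3.141, 0.0, 0.328]
wrist_force: [-0.2, -0.7, -4.5]
width: 0.0495
```

Emit:
{"op": "move_arm", "data": {"increments": [[[0,0,0,0,0,0,0],[0,0,0,0.005,0,0,0],[0,0,0,0.01,0,0,0],[0,0,0,0.01,0,0,0],[0,0,0,0.01,0,0,0]]]}}

```text
time: 18.9
tool_pos: [0.4752, 0.2303, 0.4088]
ee_rot: [3.142, -0.0, 0.328]
wrist_force: [0.6, 0.2, -5.0]
width: 0.0499
```

Emit:
{"op": "move_arm", "data": {"increments": [[[0,0,0,0,0,0,0],[0,0,0,0.005,0,0,0],[0,0,0,0.01,0,0,0],[0,0,0,0.01,0,0,0],[0,0,0,0.01,0,0,0]]]}}

```text
time: 19.32
tool_pos: [0.4752, 0.2303, 0.4078]
ee_rot: [3.142, -0.0, 0.328]
wrist_force: [0.0, 0.1, -3.6]
width: 0.0496
```

Run:
```python
from h import *
to(.4755,.23,.4077)
p,d=robot.snapshot("scene");cv2.imwrite("pics/s7.png",cv2.resize(p[80:260,240:440,::-1],None,fx=3,fy=3))
```

```text
t 19.32 pos [0.4752 0.2303 0.4078] rot [ 3.142 -0.     0.328] F [ 0.01  0.12 -3.64] w 0.0496 shift/0.1: [0.002 0.003 0.001]
```

View pics/s7.png

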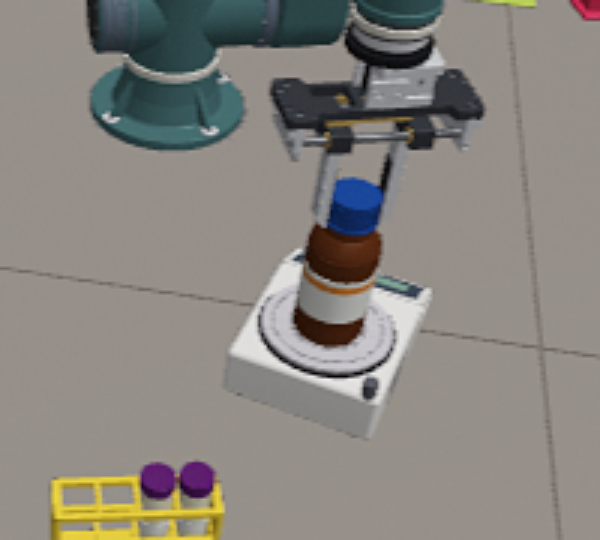

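The bottle looks centred, with its base around crop (330,325) over the plate centre (327,322). The force is starting to unload, so I'll finish the contact.

Emit:
{"op": "move_arm", "data": {"increments": [[[0,0,0,0,0,0,0],[0,0,0,0.005,0,0,0],[0,0,0,0.008,0,0,0],[0,0,0,0.008,0,0,0],[0,0,0,0.008,0,0,0]]]}}

```text
time: 19.78
tool_pos: [0.4751, 0.2302, 0.4078]
ee_rot: [3.142, -0.001, 0.328]
wrist_force: [-0.5, -0.4, 0.5]
width: 0.0498
```

Emit:
{"op": "move_arm", "data": {"increments": [[[0,0,0,0,0,0,0],[0,0,0,0.003,0,0,0],[0,0,0,0.006,0,0,0],[0,0,0,0.006,0,0,0],[0,0,0,0.006,0,0,0]]]}}

```text
time: 20.2
tool_pos: [0.4751, 0.2302, 0.4077]
ee_rot: [3.142, -0.002, 0.328]
wrist_force: [-1.9, -0.0, 5.7]
width: 0.0495
```

It's seated: the wrist force went from -5 to +5.7 N while z held at the expected 0.4077. Back off half a millimetre, release and rise.

Emit:
{"op": "move_arm", "data": {"increments": [[[0,0,0,-0.005,0,0,0],[0,0,0,-0.005,0,0,0],[0.6,0,0,-0.005,0,0,0],[0.8,0,0,-0.005,0,0,0],[1,0,0,-0.005,0,0,0],[1,0,0,-0.005,0,0,0],[1,0,0,-0.005,0,0,0],[1,0,0,-0.005,0,0,0]]]}}

```text
time: 20.87
tool_pos: [0.4752, 0.2302, 0.4063]
ee_rot: [3.141, 0.001, 0.328]
wrist_force: [0.2, 0.1, 0.5]
width: 0.0858
```

Emit:
{"op": "move_arm", "data": {"increments": [[[1,0,0,0,0,0,0],[1,0,0,0,0,0,0],[1,0,0,0,0,0,0],[1,0,0,-0.1,0,0,0],[1,0,0,-0.25,0,0,0],[1,0,0,-0.45,0,0,0],[1,0,0,-0.65,0,0,0],[1,0,0,-0.8,0,0,0]]]}}

```text
time: 21.53
tool_pos: [0.475, 0.2302, 0.4895]
ee_rot: [3.142, -0.003, 0.328]
wrist_force: [-0.2, 0.4, 1.0]
width: 0.0942
```

Emit:
{"op": "move_arm", "data": {"increments": [[[1,0,0,0,0,0,0],[1,-0.25,0.1,0,0,0,0],[1,-0.5,0.2,0,0,0,0],[1,-0.75,0.3,0,0,0,0],[1,-1,0.4,0,0,0,0]]]}}

```text
time: 21.95
tool_pos: [0.3925, 0.1596, 0.4859]
ee_rot: [3.142, 0.001, 0.328]
wrist_force: [0.6, 0.0, 1.2]
width: 0.0938
```

Run:
```python
from h import *
to(.4755,.23,.5)
for n in("scene","top"):
    p,d=robot.snapshot(n);cv2.imwrite(f"pics/{n}8.png",p[...,::-1]);np.savez(n+"8.npz",p=p,d=d)
    c=robot.camera_params(n)
    if n=="top":
        for (ce,r),a,ct in blobs(p,(105,120,40),(128,255,255)): print(np.round(ce,1),r,ray(c,*ce,.168).round(4),ray(c,*ce,.242).round(4))
```

```text
t 21.95 pos [0.3925 0.1596 0.4859] rot [3.142e+00 1.000e-03 3.280e-01] F [0.64 0.04 1.24] w 0.0938 shift/0.1: [ 1.013 -0.399 -0.143]
[107.3 225.8] 12.702474594116211 [0.4745 0.2523 0.168 ] [0.4743 0.2264 0.242 ]
[384.9 219.5] 12.176191329956055 [ 0.496  -0.3594  0.168 ] [ 0.4941 -0.3357  0.242 ]
[287.9 182.8] 11.21462345123291 [ 0.5748 -0.1448  0.168 ] [ 0.5665 -0.1384  0.242 ]
[420.5 178. ] 12.855060577392578 [ 0.5894 -0.4403  0.168 ] [ 0.5799 -0.4101  0.242 ]
[360.  165.5] 11.926960945129395 [ 0.6158 -0.3057  0.168 ] [ 0.6041 -0.2863  0.242 ]
```

View pics/scene8.png

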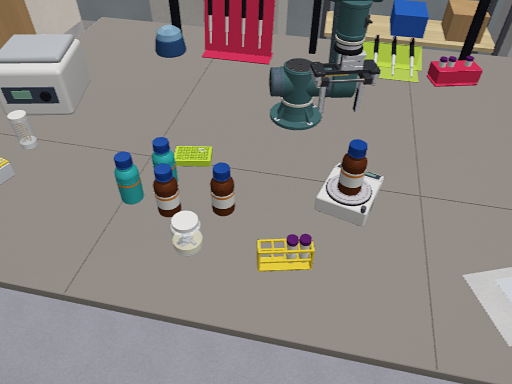

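View pics/top8.png

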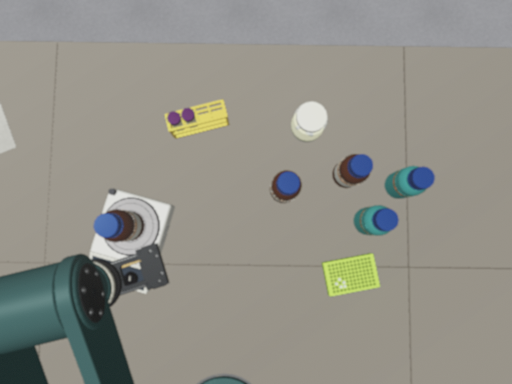

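Both views show the full bottle upright in the middle of the plate, cap at top px (107,226), which gives (0.474, 0.226–0.230). The empties at (288,183) and (360,165) and everything else stand where they were, and the gripper is clear. Handing in.

Run:
```python
from h import *
print(robot.close_job())
```

```text
the job is handed in; nothing more can be done
None
```

The full bottle is standing upright in the middle of the stirrer plate, and the job is handed in at about 22 s of the 58 s allowed.

- **Finding the full one:** I lifted all three brown bottles by the cap. The two at (0.616, -0.306) and (0.574, -0.144) pulled only about 1 N, so they were empty and I set them back. The one at (0.486, -0.020) pulled about 4.5–5 N, so that is the one I placed.
- **Placing it:** I lowered it until the wrist force changed sign, peaking at 5.7 N of push, with the TCP at the expected 0.4077 m, then released it and moved clear.
- **Last checks:** The empties' caps are within about 1 mm of where they started. The other items on the bench look unmoved in both views. The bottle's cap measures (0.474, 0.226) in the top view, against a plate centre of about (0.475, 0.230). The cap's visible side probably pulls that y reading a few mm low.
- **Disagreement:** The scene camera put the plate centre about 7–8 mm further in x than the top camera. It read the bottle caps 4–7 mm too far the same way, so I corrected for that and aimed at (0.4755, 0.230). The bottle could still be 2–3 mm off centre in x.

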